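# Refit the valve spindle and shut the valve

### The job

Take the red-winged spindle out of the wooden tool block, thread it down through both guide bushes and the gland of the valve stand, and turn it under light pressure to feel for the hidden slot of the valve, until it drops in and its collar sits fully home on the upper guide. Then turn the wing clockwise to its stop, so that the valve is shut with the wing square across the line of the two hose ports, and let go. Force nothing, and leave everything else where it stands.

Things in the scene. Friction and masses are not known exactly. Their poses are not given: they have to be found in the camera images.
- spindle: Loose steel spindle, 182 mm long, 0.17 kg, upright in the tool block's middle hole. Origin at its lower tip, z up. Tang: 13.5 mm wide along x, 6 mm thick along y, its last 1 mm slightly tapered; 14 mm round shaft z 14 to 130 mm; 29 mm collar z 130 to 137; neck; red wing z 150 to 182. Tang and wing lie in one plane; half a turn makes no difference.
- wing (a point): Centre of the flat red wing, 166 mm above the spindle's tip; axes as the spindle's. The wing is 38 mm wide along x, 14 mm thick along y and 32 mm high: grip it across its thickness.
- collar (a point): Centre of the underside of the spindle's stop collar, 130 mm above the tip. It lands on the rim of the upper guide when the spindle is home.
- spindle_tip (a point): Lower tip of the spindle (edge of the tang).
- valve_stand: Fixed stand: green foot 115 x 100 mm, steel valve block with two brass hose ports pointing along the stand's +y and -y, an aluminium column 39 to 65 mm from the bores on its +x side, 148 mm high, and two guide arms. Origin on the table under the common vertical axis of three 16 mm bores (mouths flared to 22 mm): upper guide z 130 to 146 mm, lower guide z 79 to 96, gland z 35 to 51.
- guide_mouth (a point): Centre of the rim of the upper guide, 146 mm above the table, on the bores' axis: the collar's seat. Forcing harms it: contact forces on the stand of over 90 N in all, reached by pushing with some 45 N or by twisting against the stop with some 0.3 N m. About 8 N on top of the seal's drag finds and seats it.
- gland_mouth (a point): Centre of the gland's mouth on the valve block, 51 mm above the table, on the bores' axis. A rubber seal in the gland, 32 mm above the table, grips the shaft (not the tang): the shaft slides in it with some 5 to 9 N and does not sink by its own weight.
- plug_top (a point): Point on the bores' axis, 28 mm above the table: top of the valve's plug, hidden in the block. A slot runs straight across the plug, 7.2 mm wide, 15 mm deep; the tang has about 5 degrees of play in it. With the tang on the plug but not in the slot the collar stays 12 mm above its seat; in the slot the spindle goes down till the collar seats. Site axes are the stand's.
- ports (a point): Middle of the valve block between the hose ports, 28 mm up; axes as the stand's, ports along y. The slot's starting angle is hidden: 25 to 90 degrees anticlockwise (from above) of the x axis. The plug turns with about 0.15 N m and stays where left. Clockwise shuts; at the stop, felt as a firm rise in torque, the wing lies along x, square across the ports.
- tool_block: Fixed wooden block 64 x 104 x 60 mm with three holes from above in a row along its y; origin under its centre. The spindle stands in the middle hole, 19 mm wide and 44 mm deep (its floor 16 mm above the table).
- blue_bottle: Ink bottle with a blue body, 44 mm wide, 90 mm high, a bystander; origin under its centre.
- red_bottle: Ink bottle with a red body, 44 mm wide, 90 mm high, a bystander; origin under its centre.
- nib_jar: Clear jar with a red lid, 71 x 78 x 75 mm, a bystander; origin under its centre.
- tape: Roll of masking tape lying flat, 103 mm across, 24 mm high, a bystander; origin under its centre.
- spatula: Spatula with a black handle lying near the table's edge, 22 x 210 x 15 mm (long along y), a bystander; origin under its centre.
- hex_key: Small hex key lying near the table's edge, 29 x 85 x 4 mm, a bystander; origin under its centre.
Not all that is in view belongs to the job. What is shaped like the spindle but white is not meant.

How it is judged:
On the way:
1. the spindle's tip has come down through both guides to the gland (z of spindle_tip in the frame of valve_stand below 0.07 m and horizontal distance between spindle_tip and gland_mouth below 0.006 m and horizontal distance between collar and guide_mouth below 0.006 m), for 0.1 s.
At the end, for the whole second after the job is handed in: the spindle stands in all three bores with its collar on the upper guide (within 2 mm), centred within 3 mm, its wing within 0.12 rad of the stand's x axis (square across the ports: the valve turned to its stop), at rest and released (z of collar in the frame of valve_stand below 0.148 m and horizontal distance between collar and guide_mouth below 0.003 m and horizontal distance between spindle_tip and gland_mouth below 0.003 m and angle between the x axis of spindle and the x axis of valve_stand, either way round below 0.12 rad and linear speed of spindle below 0.01 m/s and contact force between spindle and the fingers below 0.05 N); the robot touches nothing.
It fails at once if spindle, fingers or arm forced against the valve stand (contact forces over 90 N in all) (contact force between any of spindle, the fingers, the arm and valve_stand above 90 N).
It fails at once if the spindle was dropped or laid over (tilted more than 0.6 rad) (angle between spindle's own z axis and vertical above 0.6 rad).
It fails at once if a bystander (bottle, jar, tape, spatula or hex key) was moved more than 25 mm (distance of any of blue_bottle, red_bottle, nib_jar, tape, spatula, hex_key from where it was at the start of the episode above 0.025 m).
It also fails if it takes over 64 s, if anything falls off the work surface, if the arm or the gripper's body presses on something with over 40 N, if the wrist force passes 120 N, or if a joint passes its speed limit or range.

### The arm

A 7-joint arm with a two-finger parallel gripper is mounted at the origin on a cart in front of the work surface, level with it; the furniture and walls round the work are solid. World frame = base frame: x ahead of the robot, y to its left, z up, the work surface at z = 0. Lengths are in m, angles in rad, forces in N, time in s.
With the tool pointing down it reaches from about 0.4 to 0.85 m from the base axis. Payload 4.5 kg.
Tool frame: the origin (TCP) lies midway between the tips of the shut fingers; the grasp point (between the pads) lies 19 mm behind it; z points along the fingers, y is the line along which they close (so a half turn about z gives the same grasp; the last joint's range is limited). The gripper opens to 88 mm and grips with 3 to 60 N. Pads are 18 mm wide; open, the fingers measure 123 mm over their backs; the gripper's body (75 mm by 187 mm) begins 45 mm behind the grasp point.
Start: joints at [1.318, 0.689, -0.195, 1.565, 0.157, 0.902, -0.215], TCP at [0.177, -0.599, 0.239] pointing down, gripper open.
Joint ranges: [-3.01, 3.01], [-0.46, 2.08], [-1.47, 1.51], [0.13, 2.56], [-1, 4.14], [0.04, 2.09], [-2.66, 2.66]. Speed limits (rad/s): [2.57, 2.57, 3.14, 3.14, 3.14, 3.14, 3.14].

### API

Orientations are given as a unit quaternion [x, y, z, w].
In Python, from plant import r, eyes, finish_job gives the robot as it stands. The module is installed in compiled form; this text tells all that it offers.
- The arm moves only by the tool move_arm, never from a script. Its argument "motion" is a list of rows, each a list of 7 numbers: the shift along the tool's x, y, z in mm, then the turn, a rotation vector about the tool's x, y, z in degrees, then the closure, from 0 (fully open) to 1 (shut). A call has 1 to 5 rows; each row is the pose to reach, as a shift and turn from the pose commanded when the call began, along the tool's axes at that moment; what a row does not reach only later rows make up. A row lasts 1/8 s, in which the tool goes at most 62.5 mm and 10.7 degrees, less where a joint would pass 70% of its speed; a pose out of reach is approached as far as the arm can. A call with a gripper value outside its range is refused whole. The fingers move at their own pace and stop on an object; "newtons" is the grip in N (left out, the last holds). Time passes only in rows, so rows that repeat a pose let the fingers close. It gives the time, the measured TCP pose, the force, the opening and the grip force at its end, in the units of the state.
- r.get_state(): the state, without advancing time (a new reading comes with each control period).
- eyes.snapshot(name): name is "side" or "top"; returns a dict with "frame" (420x560x3 uint8, red, green, blue), "z_map" (420x560 float32, m along the optical axis (not along the pixel's ray), 0 where there is no reading), "intrinsics" (3x3 intrinsics, pixels), "dist" ([k1, k2, p1, p2, k3] as OpenCV has them; the pictures are not rectified), "world_to_cam" (4x4, takes a point from world to camera coordinates). Camera axes: x right, y down, z forward; pixel columns grow to the right and rows downward; lengths in m; the calibration is good to about 2 mm. A picture is of the moment at which its call begins.
- finish_job(): hands the job in; it is judged then, once.
The state is a dict: "clock": time; "q": joint angles; "qd": joint speeds; "joint_torque": joint torques, N m; "tool_pos": TCP position; "eef_rot": TCP orientation; "contact_force": force on the tool from outside, world axes, zero at the start; "moment": the same for the moment, N m; "opening": opening from 0.0 (shut) to 1.0 (fully open); "finger_force": force on a finger pad.
Only numpy, scipy, OpenCV 4.12 (cv2) and the standard library are available. Lean on these libraries where they do the work, as an engineer would, in place of code of your own. Each camera call takes 0.05 s, during which the arm holds its last target. There are 200 camera calls.

## Working session

There is one attempt and no reset: what is moved stays moved. The work goes in short steps, Python scripts to look and compute and a tool call to move; the robot and the scene stay as the last step left them, time stands still between calls to the robot, and variables do not carry over. Pictures are saved under pics/ and viewed, at most 10 in all, crops included, and the job is handed in when it is done.

Besides the shell and the picture viewer there is one more tool, called after "Call:" in YAML: its name, and indented under it one key for each argument. move_arm: Moves the arm, as the interface text tells. Its arguments: {"type":"object","properties":{"motion":{"type":"array","items":{"type":"array","items":{"type":"number"}}},"newtons":{"type":"number"}},"required":["motion"]}

```bash
mkdir -p pics; cat > h.py <<'E'
import numpy as np, cv2
from plant import r, eyes, finish_job
from scipy.spatial.transform import Rotation as R
def snap(n):
    s=eyes.snapshot(n); return s
def cloud(s):
    """world points HxWx3"""
    z=s["z_map"]; h,w=z.shape
    u,v=np.meshgrid(np.arange(w),np.arange(h))
    p=cv2.undistortPoints(np.stack([u,v],-1).reshape(-1,1,2).astype(np.float32),s["intrinsics"],np.array(s["dist"])).reshape(h,w,2)
    c=np.dstack([p[...,0]*z,p[...,1]*z,z])
    T=np.linalg.inv(s["world_to_cam"])
    P=c@T[:3,:3].T+T[:3,3]
    P[z<=0]=np.nan
    return P
def save(s,n): cv2.imwrite(f"pics/{n}.png",s["frame"][...,::-1])
E
python3 - <<'E'
from h import *
np.set_printoptions(precision=3,suppress=True)
for n in("top","side"):
    s=snap(n); save(s,n+"0"); np.savez(n+"0.npz",**{k:np.array(v) for k,v in s.items()})
    print(s["world_to_cam"],s["intrinsics"])
print(r.get_state())
E
```

```text
[[-0.002 -0.999  0.032  0.05 ]
 [-0.994 -0.002 -0.114  0.55 ]
 [ 0.114 -0.032 -0.993  1.28 ]
 [ 0.     0.     0.     1.   ]] [[470.109   0.    286.227]
 [  0.    470.109 204.69 ]
 [  0.      0.      1.   ]]
[[ 0.994 -0.111  0.002 -0.524]
 [-0.038 -0.357 -0.933  0.183]
 [ 0.105  0.927 -0.359  0.888]
 [ 0.     0.     0.     1.   ]] [[437.506   0.    287.393]
 [  0.    437.506 210.394]
 [  0.      0.      1.   ]]
{'clock': 0.1, 'q': array([ 1.318,  0.69 , -0.195,  1.566,  0.157,  0.903, -0.215]), 'qd': array([ 0.001, -0.002, -0.   , -0.003, -0.   , -0.002, -0.001]), 'joint_torque': array([ -0.002, -52.851,  -1.271, -15.384,  -0.052,   0.002,   0.   ]), 'tool_pos': array([ 0.177, -0.599,  0.238]), 'eef_rot': array([ 0.99 ,  0.143, -0.   , -0.001]), 'contact_force': array([1.213, 0.341, 0.   ]), 'moment': array([ 0.016, -0.004,  0.004]), 'finger_force': 0.0, 'opening': 0.9981228971439692}
```

View pics/top0.png

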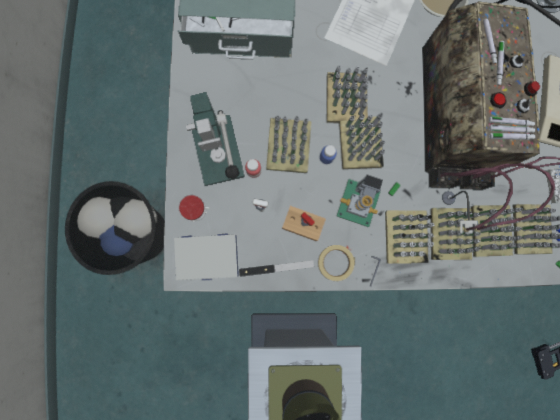

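View pics/side0.png

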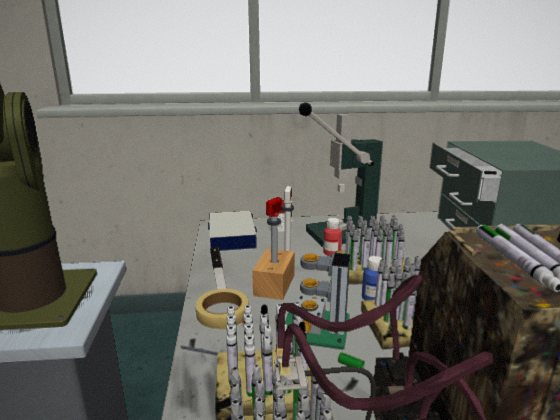

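The top view shows the tool block and red wing near (307,219). The valve stand is near (360,200), with its guide ring at about (367,202) and its column at about (372,183). The tape is at (336,262), and the white look-alike is at (260,204). Next I'll measure these.

```bash
python3 - <<'E'
from h import *
np.set_printoptions(precision=4,suppress=True)
s=dict(np.load("top0.npz")); P=cloud(s); f=s["frame"].astype(int)
d=dict(np.load("side0.npz")); Q=cloud(d); g=d["frame"].astype(int)
def red(f): return (f[...,0]>120)&(f[...,1]<50)&(f[...,2]<60)
for nm,F,X in(("top",f,P),("side",g,Q)):
    m=red(F)&(X[...,2]>.13)&(X[...,2]<.23)&(X[...,0]<.8)&(abs(X[...,1])<.4)
    p=X[m]; print(nm,len(p),p.min(0),p.max(0),np.median(p,0))
    if len(p)>5:
        print("rect",cv2.minAreaRect((p[:,:2]*1000).astype(np.float32)))
# tool block top
m=(abs(P[...,2]-.06)<.006)&(f[...,0]-f[...,2]>50); m[:200]=0;m[:,:270]=0;m[250:]=0;m[:,335:]=0
p=P[m];print("block",len(p),cv2.minAreaRect((p[:,:2]*1000).astype(np.float32)),np.median(p[:,2]))
# stand by height
reg=np.zeros(P.shape[:2],bool);reg[170:232,330:390]=1
for a,b in((.002,.02),(.135,.142),(.142,.152),(.09,.1),(.045,.056)):
    p=P[reg&(P[...,2]>a)&(P[...,2]<b)]
    if len(p)>4: print(a,b,len(p),p.mean(0),cv2.minAreaRect((p[:,:2]*1000).astype(np.float32)))
k=cv2.resize(s["frame"][165:240,280:395],None,fx=6.5,fy=6.5,interpolation=cv2.INTER_CUBIC)
k2=cv2.resize(d["frame"][190:350,240:380],None,fx=3.5,fy=3.5,interpolation=cv2.INTER_CUBIC)
cv2.imwrite("pics/ctop.png",k[...,::-1]);cv2.imwrite("pics/cside.png",k2[...,::-1])
E
```

```text
top 14 [ 0.4882 -0.0065  0.1932] [0.5055 0.0177 0.2001] [0.4968 0.009  0.1959]
rect ((494.9583740234375, 6.0111846923828125), (27.98920249938965, 5.1460981369018555), 51.15394592285156)
side 70 [ 0.4852 -0.0144  0.1646] [0.5126 0.0175 0.2001] [ 0.4977 -0.0023  0.1975]
rect ((499.41680908203125, 1.2058563232421875), (35.2030029296875, 13.11884593963623), 48.610328674316406)
block 602 ((496.49951171875, 4.158821105957031), (99.32525634765625, 60.93201446533203), 69.812744140625) 0.05913992486647024
0.002 0.02 948 [ 0.5536 -0.1532  0.0076] ((566.5228271484375, -162.2247314453125), (173.4485626220703, 178.85702514648438), 89.3895492553711)
0.135 0.142 121 [ 0.5639 -0.1556  0.1398] ((568.5155029296875, -155.3225555419922), (50.3089599609375, 73.20537567138672), 60.760372161865234)
0.142 0.152 334 [ 0.5811 -0.1636  0.146 ] ((571.2633056640625, -160.40951538085938), (50.099700927734375, 84.04296875), 70.71916198730469)
0.09 0.1 81 [ 0.559  -0.1483  0.0937] ((572.5185546875, -154.4667510986328), (33.136619567871094, 83.3188705444336), 80.769775390625)
0.045 0.056 121 [ 0.5464 -0.1456  0.0476] ((565.415771484375, -158.95364379882812), (53.900169372558594, 86.54663848876953), 71.15225219726562)
```

View pics/ctop.png

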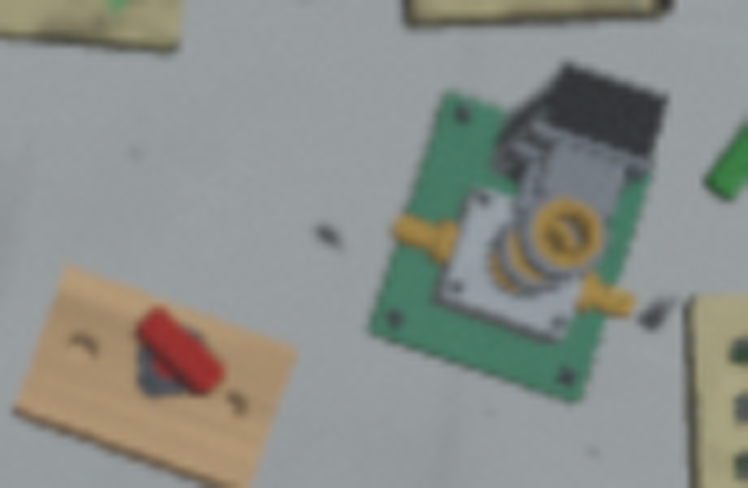

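View pics/cside.png

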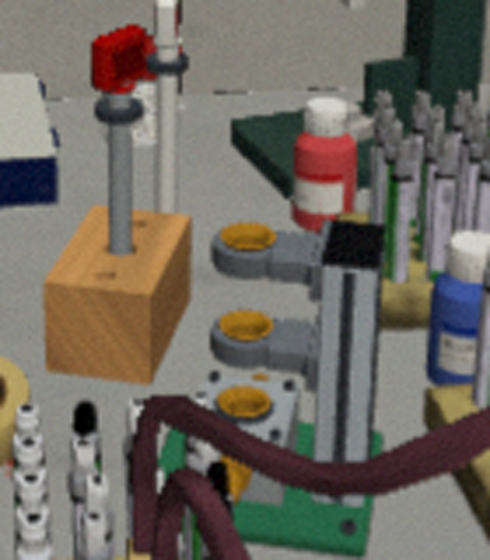

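The crops show the upper ring centred at about (567,234) in the top crop. The ports slope down to the right, and the column lies up and to the right of the bores. The wing runs at about 50° in world axes. Now I'll refine the axis positions.

```bash
cat >> h.py <<'E'
def ray(s,u,v,z):
    p=cv2.undistortPoints(np.array([[[u,v]]],np.float64),s["intrinsics"],np.array(s["dist"])).ravel()
    T=np.linalg.inv(s["world_to_cam"]); d=T[:3,:3]@[p[0],p[1],1]; o=T[:3,3]
    return o+d*(z-o[2])/d[2]
E
python3 - <<'E'
from h import *
np.set_printoptions(precision=4,suppress=True)
for n in("top","side"):
    s=dict(np.load(n+"0.npz")); P=cloud(s); f=s["frame"].astype(int)
    y=(f[...,0]-f[...,2]>60)&(f[...,0]>110)&(P[...,0]>.5)&(P[...,0]<.62)&(P[...,1]<-.1)&(P[...,1]>-.22)
    for a,b,z in((.125,.155,.146),(.075,.103,.096),(.03,.058,.051)):
        m=(y&(P[...,2]>a)&(P[...,2]<b)).astype(np.uint8)
        N,L,S,_=cv2.connectedComponentsWithStats(m)
        for i in range(1,N):
            if S[i,4]<15: continue
            c=cv2.convexHull(np.argwhere(L==i)[:,::-1].astype(np.float32))
            if len(c)<5: continue
            e=cv2.fitEllipse(c); print(n,z,S[i],np.array(e[0]),np.array(e[1]),ray(s,*e[0],z))
    # wing and collar
    if n=="side":
        print("collar crop", ray(s,240+119/3.5,190+103/3.5,.153), ray(s,240+119/3.5,190+113/3.5,.146))
        g=(abs(P[...,0]-.497)<.03)&(abs(P[...,1]-.003)<.03)
        for v in range(225,262,4):
            m=np.where(g[v])[0]
            if len(m): print(v,m.min(),m.max(),np.nanmean(P[v,m],0))
E
```

```text
top 0.146 [363 196   9  10  31] [366.8077 200.4642] [8.5708 9.0073] [ 0.5477 -0.153   0.146 ]
top 0.051 [341 199   9   5  27] [345.5164 200.778 ] [3.7172 9.4659] [ 0.5584 -0.1129  0.051 ]
top 0.051 [370 208   7   5  19] [371.8555 210.0434] [3.2066 9.0996] [ 0.5328 -0.1863  0.051 ]
side 0.146 [303 254  16   7  88] [310.6729 256.8852] [ 7.1746 15.3213] [ 0.5499 -0.1507  0.146 ]
side 0.096 [303 279  15   8  93] [309.8509 282.104 ] [ 8.1251 14.7366] [ 0.5496 -0.1502  0.096 ]
side 0.051 [302 300  15   9  97] [309.268  304.1069] [ 8.5189 14.5802] [ 0.5494 -0.1508  0.051 ]
side 0.051 [303 321   9  12  46] [306.3455 326.1349] [ 9.5497 11.8305] [ 0.5342 -0.2152  0.051 ]
collar crop [0.4999 0.0088 0.153 ] [0.5    0.0104 0.146 ]
225 271 277 [ 0.4986 -0.006   0.147 ]
229 271 277 [0.4991 0.0012 0.135 ]
233 271 277 [ 0.4989 -0.      0.1267]
237 271 277 [0.4989 0.0007 0.1173]
241 271 277 [0.4989 0.0012 0.1081]
245 271 277 [ 0.4987 -0.0002  0.0996]
249 271 277 [0.4987 0.0009 0.0899]
253 271 277 [0.4986 0.0004 0.0809]
257 261 286 [0.4986 0.0155 0.0639]
261 259 287 [0.4965 0.0029 0.061 ]
```

Call:
move_arm:
  motion:
    - [0,0,-30,0,0,0,0]
    - [0,0,-60,0,0,0,0]
    - [0,0,-80,0,0,0,0]
  newtons: 25

```text
clock: 0.48
tool_pos: [0.1769, -0.5996, 0.3197]
eef_rot: [0.99, 0.143, 0.0, 0.0]
contact_force: [0.2, 0.8, -0.3]
opening: 1.0
finger_force: 0.0
```

Call:
move_arm:
  motion:
    - [43,-45,0,0,0,0,0]
    - [86,-89,0,0,0,0,0]
    - [130,-133,0,0,0,0,0]
    - [174,-178,0,0,0,0,0]
    - [217,-223,0,0,0,0,0]

```text
clock: 1.1
tool_pos: [0.3224, -0.3224, 0.3186]
eef_rot: [0.99, 0.143, 0.0, -0.0]
contact_force: [1.2, -0.4, -0.3]
opening: 0.999
finger_force: 0.0
```

Call:
move_arm:
  motion:
    - [43,-45,0,0,0,0,0]
    - [86,-89,0,0,0,0,0]
    - [130,-133,0,0,0,0,0]
    - [174,-178,0,0,0,0,0]
    - [217,-223,0,0,0,0,0]

```text
clock: 1.72
tool_pos: [0.4673, -0.0475, 0.3186]
eef_rot: [0.99, 0.143, -0.0, 0.0]
contact_force: [1.7, -1.6, 0.4]
opening: 1.0
finger_force: 0.0
```

Call:
move_arm:
  motion:
    - [40,-40,0,0,0,-10,0]
    - [45,-45,0,0,0,-20,0]
    - [45,-45,0,0,0,-30,0]
    - [45,-45,0,0,0,-33,0]
    - [45,-45,0,0,0,-33,0]

```text
clock: 2.35
tool_pos: [0.4969, 0.0066, 0.3184]
eef_rot: [0.909, 0.418, -0.0, -0.0]
contact_force: [-0.4, -0.4, 0.6]
opening: 1.001
finger_force: 0.0
```

Call:
move_arm:
  motion:
    - [0,0,40,0,0,0,0]
    - [0,0,80,0,0,0,0]
    - [0,0,120,0,0,0,0]
    - [0,0,150,0,0,0,0]
    - [0,0,155,0,0,0,0]

```text
clock: 2.98
tool_pos: [0.4959, 0.0064, 0.1622]
eef_rot: [0.909, 0.418, -0.002, -0.0]
contact_force: [-0.2, 0.9, -0.5]
opening: 1.0
finger_force: 0.0
```

Call:
move_arm:
  motion:
    - [0,0,0,0,0,0,0.6]
    - [0,0,0,0,0,0,0.8]
    - [0,0,0,0,0,0,1]
    - [0,0,0,0,0,0,1]
    - [0,0,0,0,0,0,1]
  newtons: 30

```text
clock: 3.6
tool_pos: [0.4973, 0.0066, 0.164]
eef_rot: [0.908, 0.418, 0.0, 0.0]
contact_force: [0.2, -0.4, 0.4]
opening: 0.46
finger_force: 0.0
```

Call:
move_arm:
  motion:
    - [0,0,0,0,0,0,1]
    - [0,0,0,0,0,0,1]

```text
clock: 3.85
tool_pos: [0.4972, 0.0066, 0.1637]
eef_rot: [0.908, 0.418, -0.0, 0.0]
contact_force: [-0.1, -0.1, 0.1]
opening: 0.231
finger_force: 0.0
```

Call:
move_arm:
  motion:
    - [0,0,0,0,0,0,1]
    - [0,0,0,0,0,0,1]
    - [0,0,0,0,0,0,1]

```text
clock: 4.22
tool_pos: [0.4973, 0.0066, 0.1637]
eef_rot: [0.908, 0.418, 0.0, 0.0]
contact_force: [-0.9, -1.1, -0.3]
opening: 0.158
finger_force: 30.0
```

Call:
move_arm:
  motion:
    - [0,0,-15,0,0,0,1]
    - [0,0,-40,0,0,0,1]
    - [0,0,-80,0,0,0,1]
    - [0,0,-120,0,0,0,1]
    - [0,0,-150,0,0,0,1]

```text
clock: 4.85
tool_pos: [0.497, 0.0068, 0.3151]
eef_rot: [0.908, 0.418, 0.0, 0.0]
contact_force: [0.2, -0.3, -1.2]
opening: 0.156
finger_force: 30.0
```

```bash
python3 - <<'E'
from h import *
np.set_printoptions(precision=4,suppress=True)
s=snap("side");P=cloud(s);np.savez("side1.npz",**{k:np.array(v) for k,v in s.items()})
st=r.get_state();print({k:st[k] for k in("tool_pos","eef_rot","contact_force","moment","opening","finger_force")})
g=(abs(P[...,0]-.497)<.03)&(abs(P[...,1]-.007)<.03)&(P[...,2]>.1)
for v in range(100,262,5):
    m=np.where(g[v])[0]
    if len(m): print(v,m.min(),m.max(),np.nanmean(P[v,m],0))
cv2.imwrite("pics/hold.png",cv2.resize(s["frame"][100:300,200:380],None,fx=3,fy=3)[...,::-1])
E
```

```text
{'tool_pos': array([0.4989, 0.0072, 0.3184]), 'eef_rot': array([0.9084, 0.4181, 0.0032, 0.0012]), 'contact_force': array([ 1.5064, -0.9242,  1.0788]), 'moment': array([-0.0856, -0.1036,  0.0098]), 'opening': 0.15712475702797954, 'finger_force': 29.957057079300284}
100 256 267 [ 0.4777 -0.0113  0.3941]
105 256 289 [0.4879 0.0036 0.3832]
110 259 288 [ 0.4961 -0.0004  0.3745]
115 259 286 [0.4981 0.0011 0.3652]
120 260 285 [ 0.4979 -0.0005  0.3562]
125 260 285 [ 0.4975 -0.005   0.3477]
130 260 284 [ 0.4964 -0.006   0.3387]
135 261 284 [ 0.4974 -0.0053  0.3291]
140 263 282 [ 0.4973 -0.0055  0.3198]
145 268 277 [0.498  0.0046 0.308 ]
150 266 279 [ 0.4971 -0.0051  0.3006]
155 269 276 [0.4975 0.0013 0.2893]
160 269 276 [0.4975 0.0023 0.2793]
165 270 276 [ 0.4982 -0.0003  0.27  ]
170 270 276 [0.4982 0.0012 0.2596]
175 270 276 [0.4982 0.0019 0.2493]
180 270 276 [0.498  0.0013 0.2394]
185 270 276 [0.498  0.002  0.2289]
190 270 276 [0.4979 0.0013 0.2188]
195 270 276 [0.4977 0.0009 0.2085]
200 270 276 [0.4976 0.0004 0.1982]
205 270 276 [0.4975 0.0005 0.1875]
210 271 276 [0.4987 0.0036 0.1757]
```

View pics/hold.png

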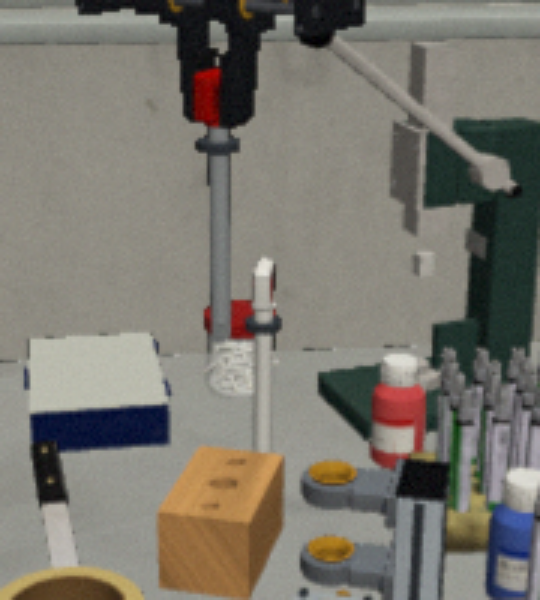

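The spindle hangs upright in the grip, with its shaft at pixel columns 270–276. Its axis is within about 1 mm of the TCP. Next I'll carry it over the guide and turn it to about 79°.

Call:
move_arm:
  motion:
    - [-20,32,0,0,0,-6,1]
    - [-40,66,0,0,0,-14,1]
    - [-60,99,0,0,0,-22,1]
    - [-80,132,0,0,0,-29,1]
    - [-86.5,142.7,0,0,0,-30,1]

```text
clock: 5.52
tool_pos: [0.5488, -0.1547, 0.3122]
eef_rot: [0.771, 0.637, -0.001, -0.001]
contact_force: [-0.1, 0.1, -1.0]
opening: 0.157
finger_force: 30.0
```

Call:
move_arm:
  motion:
    - [0,0,4,0,0,0,1]
    - [0,0,8,0,0,0,1]
    - [0,0,10,0,0,0,1]
    - [0,0,10,0,0,0,1]

```text
clock: 6.02
tool_pos: [0.5492, -0.1509, 0.3037]
eef_rot: [0.769, 0.639, -0.0, -0.0]
contact_force: [0.4, -0.6, -0.6]
opening: 0.157
finger_force: 30.0
```

```bash
python3 - <<'E'
from h import *
np.set_printoptions(precision=4,suppress=True)
st=r.get_state();print({k:st[k] for k in("q","tool_pos","eef_rot","contact_force","moment","opening","finger_force")})
for n in("side","top"):
    s=snap(n);P=cloud(s)
    if n=="side":
        g=(abs(P[...,0]-.549)<.012)&(abs(P[...,1]+.155)<.02)&(P[...,2]>.13)
        for v in range(160,262,6):
            m=np.where(g[v])[0]
            if len(m): print(v,m.min(),m.max(),np.nanmean(P[v,m],0))
    c=s["frame"][150:300,230:400] if n=="side" else s["frame"][160:250,320:420]
    cv2.imwrite(f"pics/over_{n}.png",cv2.resize(c,None,fx=4,fy=4,interpolation=cv2.INTER_CUBIC)[...,::-1])
E
```

```text
{'q': array([ 0.5361,  0.5874, -0.5929,  1.6395,  0.3697,  1.0293, -0.3554]), 'tool_pos': array([ 0.5492, -0.1509,  0.3037]), 'eef_rot': array([ 0.7688,  0.6395, -0.0001, -0.0001]), 'contact_force': array([ 0.3598, -0.6348, -0.6375]), 'moment': array([-0.0797, -0.0029, -0.0151]), 'opening': 0.1571954265296311, 'finger_force': 29.954971955157816}
160 306 321 [ 0.5481 -0.1652  0.3209]
166 306 321 [ 0.5484 -0.1647  0.3112]
172 309 317 [ 0.5494 -0.1562  0.299 ]
178 306 320 [ 0.5483 -0.1637  0.2914]
184 309 317 [ 0.5499 -0.1559  0.279 ]
190 309 316 [ 0.5492 -0.1568  0.2692]
196 309 316 [ 0.5494 -0.157   0.2591]
202 309 316 [ 0.5495 -0.1574  0.2489]
208 308 316 [ 0.5492 -0.1557  0.2379]
214 308 316 [ 0.5495 -0.1558  0.2273]
220 308 316 [ 0.5497 -0.1558  0.2167]
226 308 316 [ 0.5499 -0.1562  0.2061]
232 308 315 [ 0.5493 -0.1559  0.1951]
238 308 315 [ 0.5494 -0.1572  0.1847]
244 308 315 [ 0.5497 -0.1565  0.1732]
250 310 313 [ 0.5499 -0.1568  0.1621]
256 304 316 [ 0.5497 -0.1447  0.1446]
```

View pics/over_side.png

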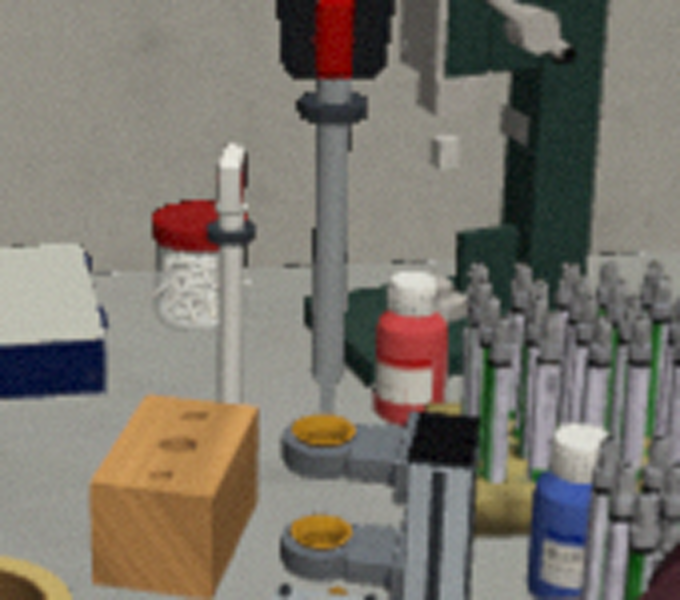

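The tip is over the upper ring. The shaft centre is at column 311.3 and the ring centre at 310.7, row 257. I'll shift it about 1 mm and start down.

Call:
move_arm:
  motion:
    - [-1,-0.5,0,0,0,0,1]
    - [-1,-0.5,8,0,0,0,1]
    - [-1,-0.5,16,0,0,0,1]
    - [-1,-0.5,22,0,0,0,1]
    - [-1,-0.5,22,0,0,0,1]

```text
clock: 6.75
tool_pos: [0.5483, -0.1527, 0.281]
eef_rot: [0.769, 0.639, -0.0, -0.001]
contact_force: [-0.7, 0.9, -1.3]
opening: 0.157
finger_force: 30.0
```

Call:
move_arm:
  motion:
    - [0,0,4,0,0,0,1]
    - [0,0,8,0,0,0,1]
    - [0,0,12,0,0,0,1]
    - [0,0,16,0,0,0,1]
    - [0,0,16,0,0,0,1]

```text
clock: 7.38
tool_pos: [0.5484, -0.1528, 0.2653]
eef_rot: [0.769, 0.639, -0.0, -0.0]
contact_force: [-0.2, 1.0, -1.6]
opening: 0.156
finger_force: 30.0
```

Call:
move_arm:
  motion:
    - [0,0,7,0,0,0,1]
    - [0,0,14,0,0,0,1]
    - [0,0,21,0,0,0,1]
    - [0,0,28,0,0,0,1]
    - [0,0,32,0,0,0,1]

```text
clock: 8.0
tool_pos: [0.5485, -0.1528, 0.2331]
eef_rot: [0.769, 0.639, -0.0, -0.0]
contact_force: [-0.1, 0.7, -1.2]
opening: 0.155
finger_force: 30.0
```

Call:
move_arm:
  motion:
    - [0,0,6,0,0,0,1]
    - [0,0,12,0,0,0,1]
    - [0,0,18,0,0,0,1]
    - [0,0,24,0,0,0,1]
    - [0,0,24,0,0,0,1]

```text
clock: 8.62
tool_pos: [0.5485, -0.1528, 0.2091]
eef_rot: [0.769, 0.639, -0.0, -0.0]
contact_force: [-0.7, 0.3, -1.5]
opening: 0.158
finger_force: 30.0
```

Call:
move_arm:
  motion:
    - [0,0,6,0,0,0,1]
    - [0,0,12,0,0,0,1]
    - [0,0,18,0,0,0,1]
    - [0,0,24,0,0,0,1]
    - [0,0,28,0,0,0,1]

```text
clock: 9.25
tool_pos: [0.5487, -0.1527, 0.1813]
eef_rot: [0.769, 0.639, -0.0, -0.0]
contact_force: [-0.5, 0.6, -0.8]
opening: 0.155
finger_force: 30.0
```

Call:
move_arm:
  motion:
    - [0,0,1,0,0,0,1]
    - [0,0,2,0,0,0,1]
    - [0,0,3,0,0,0,1]
    - [0,0,4,0,0,0,1]
    - [0,0,4,0,0,0,1]

```text
clock: 9.88
tool_pos: [0.5486, -0.1527, 0.1776]
eef_rot: [0.769, 0.639, -0.0, -0.0]
contact_force: [-0.6, 1.2, -1.0]
opening: 0.156
finger_force: 30.0
```

Call:
move_arm:
  motion:
    - [0,0,1,0,0,0,1]
    - [0,0,2,0,0,0,1]
    - [0,0,3,0,0,0,1]
    - [0,0,3,0,0,0,1]

```text
clock: 10.38
tool_pos: [0.5487, -0.1527, 0.1747]
eef_rot: [0.769, 0.639, -0.0, 0.0]
contact_force: [-1.2, 1.6, 0.2]
opening: 0.157
finger_force: 30.0
```

Call:
move_arm:
  motion:
    - [0,0,0.5,0,0,0,1]
    - [0,0,1,0,0,0,1]
    - [0,0,1,0,0,0,1]

```text
clock: 10.75
tool_pos: [0.5488, -0.1528, 0.1738]
eef_rot: [0.769, 0.639, 0.0, 0.0]
contact_force: [-0.7, 1.5, 3.0]
opening: 0.157
finger_force: 30.0
```

Call:
move_arm:
  motion:
    - [0,0,0.5,0,0,0,1]
    - [0,0,1,0,0,0,1]
    - [0,0,1,0,0,0,1]

```text
clock: 11.12
tool_pos: [0.5488, -0.1528, 0.1729]
eef_rot: [0.769, 0.639, 0.0, 0.0]
contact_force: [-1.1, 0.7, 5.3]
opening: 0.159
finger_force: 30.0
```

Call:
move_arm:
  motion:
    - [0,0,0.5,0,0,0,1]
    - [0,0,1,0,0,0,1]
    - [0,0,1,0,0,0,1]

```text
clock: 11.5
tool_pos: [0.5489, -0.1528, 0.1721]
eef_rot: [0.769, 0.639, 0.0, 0.0]
contact_force: [-0.7, 1.7, 6.9]
opening: 0.156
finger_force: 30.0
```

Call:
move_arm:
  motion:
    - [0,0,0.5,0,0,0,1]
    - [0,0,1,0,0,0,1]
    - [0,0,1,0,0,0,1]

```text
clock: 11.88
tool_pos: [0.549, -0.1527, 0.1713]
eef_rot: [0.769, 0.639, 0.0, 0.0]
contact_force: [-1.0, 1.7, 8.3]
opening: 0.159
finger_force: 30.1
```

```bash
python3 - <<'E'
from h import *
s=snap("side");save(s,"seat");P=cloud(s)
print(r.get_state()["moment"])
for v in range(228,264): print(v,s["frame"][v,310:313].mean(0).round(),s["frame"][v,304].round(),np.round(np.nanmean(P[v,310:313],0),4))
E
```

```text
[ 0.39739532  0.66223967 -0.08201552]
228 [170.  11.   7.] [27 21 26] [ 0.5466 -0.1658  0.2067]
229 [169.  10.   4.] [30 28 30] [ 0.5461 -0.1688  0.2063]
230 [167.  11.   7.] [25 23 25] [ 0.5457 -0.1717  0.2058]
231 [149.   7.   7.] [27 29 27] [ 0.5458 -0.1713  0.2038]
232 [134.  11.   8.] [26 26 25] [ 0.5457 -0.1719  0.2023]
233 [134.   9.   7.] [20 21 22] [ 0.5457 -0.1725  0.2008]
234 [133.   4.   2.] [12 18 18] [ 0.5458 -0.1719  0.1987]
235 [135.   4.   7.] [25 25 27] [ 0.5459 -0.1718  0.1969]
236 [135.  10.   5.] [23 24 23] [ 0.546  -0.1711  0.1948]
237 [134.   8.   6.] [24 25 26] [ 0.5458 -0.1726  0.1937]
238 [133.   9.   2.] [27 26 29] [ 0.5461 -0.1712  0.1912]
239 [132.   9.   3.] [19 17 20] [ 0.5459 -0.1725  0.19  ]
240 [128.   4.   0.] [28 28 28] [ 0.546  -0.1721  0.1881]
241 [132.  15.   9.] [22 20 24] [ 0.5459 -0.1729  0.1866]
242 [130.   4.   3.] [23 26 25] [ 0.5461 -0.1721  0.1844]
243 [129.   9.   3.] [24 27 27] [ 0.5463 -0.1712  0.1822]
244 [129.   9.   4.] [21 21 23] [ 0.5464 -0.1706  0.1801]
245 [125.   8.   6.] [56 56 55] [ 0.5462 -0.1719  0.1789]
246 [95. 48. 45.] 
[... 325 characters left out ...]
619]
252 [59. 62. 67.] [28 34 35] [ 0.5482 -0.1625  0.1613]
253 [55. 58. 65.] [25 26 26] [ 0.5473 -0.168   0.1622]
254 [44. 48. 51.] [58 50 38] [ 0.5475 -0.167   0.1598]
255 [43. 47. 51.] [131  93  34] [ 0.5477 -0.1659  0.1574]
256 [62. 63. 66.] [168 119  28] [ 0.5476 -0.1668  0.1559]
257 [113. 117. 115.] [163 113  25] [ 0.5489 -0.1594  0.1503]
258 [123. 126. 125.] [160 119  41] [ 0.5489 -0.16    0.1487]
259 [132. 128. 119.] [115  88  50] [ 0.549  -0.1597  0.1466]
260 [155. 120.  55.] [94 88 85] [ 0.5482 -0.1641  0.147 ]
261 [90. 70. 47.] [101 108 113] [ 0.5482 -0.1646  0.1454]
262 [104. 108. 113.] [82 85 91] [ 0.5481 -0.1652  0.1438]
263 [104. 108. 112.] [64 69 69] [ 0.5475 -0.1689  0.1438]
```

View pics/seat.png

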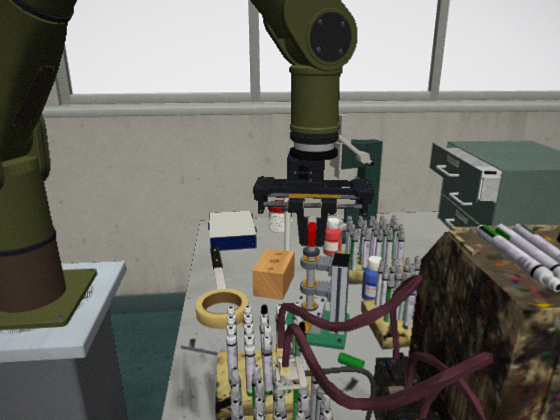

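```bash
python3 - <<'E'
from h import *
st=r.get_state();print(st["contact_force"],st["moment"],st["tool_pos"],R.from_quat(st["eef_rot"]).as_euler("zyx",degrees=True))
E
```

```text
[-1.85655919  1.59390117  7.65271217] [ 0.39739532  0.66223967 -0.08201552] [ 0.54908962 -0.15273696  0.17133853] [-7.94263123e+01  6.19454447e-02  1.79982420e+02]
```

The hand is clear of everything, with the wing and gripper at (311,230). The small side force of about 2 N is only misalignment in the bores. I'll keep pressing in small steps with a small correction.

Call:
move_arm:
  motion:
    - [0.3,-0.5,0.5,0,0,0,1]
    - [0.3,-0.5,1,0,0,0,1]
    - [0.3,-0.5,1.5,0,0,0,1]
    - [0.3,-0.5,1.5,0,0,0,1]

```text
clock: 12.42
tool_pos: [0.5491, -0.1526, 0.1703]
eef_rot: [0.769, 0.639, 0.001, 0.001]
contact_force: [-2.2, 1.8, 10.3]
opening: 0.155
finger_force: 30.1
```

Call:
move_arm:
  motion:
    - [0,0,0.5,0,0,0,1]
    - [0,0,1,0,0,0,1]
    - [0,0,1,0,0,0,1]

```text
clock: 12.8
tool_pos: [0.5492, -0.1526, 0.1695]
eef_rot: [0.769, 0.639, 0.001, 0.001]
contact_force: [-2.3, 1.3, 11.9]
opening: 0.153
finger_force: 30.1
```

```bash
cat >> h.py <<'E'
def rows(s):
    f=s["frame"].astype(float)[...,0]; g=f[225:265,309:314].mean(1)
    # subpixel: finger/wing bottom edge (red->grey by green channel), collar top & bottom
    G=s["frame"].astype(float)[...,1][225:265,309:314].mean(1)
    def cross(a,lo,hi,th,up):
        for i in range(lo-225,hi-225):
            if up and a[i]<th<=a[i+1] or (not up) and a[i]>=th>a[i+1]: return 225+i+(th-a[i])/(a[i+1]-a[i])
    e=cross(G,238,256,65,True); k=int(e)+2
    t=cross(G,k,262,90,False); b=cross(G,int(t)+1,263,85,True) if t else None
    F=s["frame"].astype(float)[...,:].mean(-1)[225:265,303:306].mean(1)
    return e,t,b,cross(F,238,256,75,True)
E
python3 - <<'E'
from h import *
s=snap("side");save(s,"seat2")
old=cv2.imread("pics/seat.png")[...,::-1]
print(rows({"frame":old}),rows(s)); print(r.get_state()["tool_pos"])
E
```

```text
(np.float64(246.22028985507245), np.float64(250.9928057553957), np.float64(256.40225563909775), np.float64(245.30794701986756)) (np.float64(247.14696485623003), np.float64(251.8176100628931), np.float64(257.34892086330933), np.float64(246.33384615384617))
[ 0.5492068  -0.15253881  0.16948078]
```

Call:
move_arm:
  motion:
    - [0,0,0,0,0,2,1]
    - [0,0,0,0,0,4,1]
    - [0,0,0,0,0,4,1]

```text
clock: 13.22
tool_pos: [0.5484, -0.1525, 0.1681]
eef_rot: [0.791, 0.612, 0.0, 0.0]
contact_force: [-1.1, 0.7, 2.2]
opening: 0.153
finger_force: 30.0
```

```bash
cat > st.py <<'E'
from h import *
np.set_printoptions(precision=4,suppress=True)
st=r.get_state();print(st["contact_force"],st["moment"],st["tool_pos"],R.from_quat(st["eef_rot"]).as_euler("zyx",degrees=True),st["q"][6],st["clock"])
E
python3 st.py
```

```text
[-1.1093  0.6655  2.2248] [ 0.2702  0.1454 -0.054 ] [ 0.5484 -0.1525  0.1681] [-75.4463   0.0239 179.9839] -0.5321845476063009 13.225
```

Call:
move_arm:
  motion:
    - [0,0,0.5,0,0,0,1]
    - [0,0,1,0,0,0,1]
    - [0,0,1.5,0,0,0,1]
    - [0,0,2,0,0,0,1]
    - [0,0,2,0,0,0,1]

```text
clock: 13.85
tool_pos: [0.5484, -0.1524, 0.1663]
eef_rot: [0.791, 0.612, 0.0, 0.0]
contact_force: [0.4, 1.5, 3.7]
opening: 0.155
finger_force: 30.0
```

```bash
python3 st.py
```

```text
[0.3514 1.4661 3.6697] [ 0.1483  0.0274 -0.0463] [ 0.5484 -0.1524  0.1663] [-75.4355   0.0177 179.9939] -0.5342808615086811 13.85
```

Moving freely against the seal's drag, so the tang is in the slot. I'll go on down to the collar's seat.

Call:
move_arm:
  motion:
    - [0,0,0.5,0,0,0,1]
    - [0,0,1,0,0,0,1]
    - [0,0,1.5,0,0,0,1]
    - [0,0,2,0,0,0,1]
    - [0,0,2,0,0,0,1]

```text
clock: 14.48
tool_pos: [0.5487, -0.1523, 0.165]
eef_rot: [0.791, 0.612, 0.0, 0.001]
contact_force: [-1.4, 1.4, 8.8]
opening: 0.157
finger_force: 30.0
```

Call:
move_arm:
  motion:
    - [0,0,0.5,0,0,0,1]
    - [0,0,1,0,0,0,1]
    - [0,0,1,0,0,0,1]

```text
clock: 14.85
tool_pos: [0.5489, -0.1523, 0.1643]
eef_rot: [0.791, 0.612, 0.001, 0.001]
contact_force: [-1.5, 0.2, 10.8]
opening: 0.154
finger_force: 30.0
```

```bash
python3 st.py; python3 - <<'E'
from h import *
s=snap("side");save(s,"seat3");print(rows(s))
E
```

```text
[-1.4838  0.1549 10.8126] [ 0.2491  0.4136 -0.0238] [ 0.5489 -0.1523  0.1643] [-75.4335   0.0983 179.9757] -0.5372016117775941 14.85
(np.float64(249.90573770491804), np.float64(254.6153846153846), np.float64(261.38578680203045), np.float64(248.98292682926828))
```

Call:
move_arm:
  motion:
    - [0,0,0.3,0,0,2,1]
    - [0,0,0.5,0,0,4,1]
    - [0,0,0.5,0,0,6,1]
    - [0,0,0.5,0,0,6,1]

```text
clock: 15.4
tool_pos: [0.5489, -0.1522, 0.1637]
eef_rot: [0.822, 0.57, 0.001, 0.001]
contact_force: [-0.9, 0.9, 10.4]
opening: 0.157
finger_force: 30.0
```

```bash
python3 st.py; python3 - <<'E'
from h import *
s=snap("side");P=cloud(s);print(rows(s))
cv2.imwrite("pics/seat4.png",cv2.resize(s["frame"][220:330,260:370],None,fx=5,fy=5,interpolation=cv2.INTER_CUBIC)[...,::-1])
E
```

```text
[-0.9297  0.9496 10.3928] [0.1901 0.3362 0.0553] [ 0.5489 -0.1522  0.1637] [-69.4527   0.0998 179.9686] -0.6167594791101615 15.4
(np.float64(250.08823529411765), np.float64(254.83552631578948), np.float64(261.42660550458714), np.float64(248.91304347826087))
```

View pics/seat4.png

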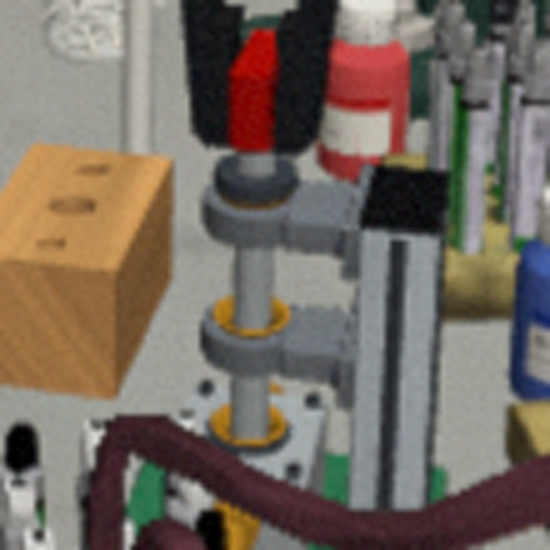

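The collar at (257,183) sits on the upper ring, with only a sliver of yellow showing, so the spindle is essentially home. Now I'll turn clockwise.

Call:
move_arm:
  motion:
    - [0,0,0,0,0,5,1]
    - [0,0,0,0,0,10,1]
    - [0,0,0,0,0,15,1]
    - [0,0,0,0,0,20,1]
    - [0,0,0,0,0,25,1]
  newtons: 40

```text
clock: 16.08
tool_pos: [0.5493, -0.1518, 0.1637]
eef_rot: [0.926, 0.378, 0.001, 0.0]
contact_force: [-0.3, 1.0, 9.4]
opening: 0.154
finger_force: 40.1
```

```bash
python3 st.py
```

```text
[-0.3095  0.9966  9.3959] [0.4618 0.2972 0.2081] [ 0.5493 -0.1518  0.1637] [-44.3709   0.146  179.9989] -0.9411769867116573 16.075
```

Call:
move_arm:
  motion:
    - [0,0,0,0,0,5,1]
    - [0,0,0,0,0,10,1]
    - [0,0,0,0,0,15,1]
    - [0,0,0,0,0,20,1]
    - [0,0,0,0,0,25,1]

```text
clock: 16.7
tool_pos: [0.5493, -0.1519, 0.1637]
eef_rot: [0.986, 0.168, 0.001, 0.0]
contact_force: [-1.2, 0.5, 9.7]
opening: 0.154
finger_force: 40.1
```

Call:
move_arm:
  motion:
    - [0,0,0,0,0,5,1]
    - [0,0,0,0,0,10,1]
    - [0,0,0,0,0,15,1]
    - [0,0,0,0,0,20,1]
    - [0,0,0,0,0,22,1]

```text
clock: 17.32
tool_pos: [0.5493, -0.152, 0.1638]
eef_rot: [1.0, -0.022, 0.001, 0.0]
contact_force: [-1.2, 1.2, 9.7]
opening: 0.153
finger_force: 40.1
```

```bash
python3 st.py
```

```text
[-1.1897  1.21    9.6893] [0.3756 0.1945 0.2888] [ 0.5493 -0.152   0.1638] [  2.5543   0.1428 179.9786] -1.5219945397317025 17.325
```

Call:
move_arm:
  motion:
    - [0,0,0,0,0,1.5,1]
    - [0,0,0,0,0,3,1]
    - [0,0,0,0,0,3,1]

```text
clock: 17.7
tool_pos: [0.5493, -0.152, 0.1637]
eef_rot: [0.999, -0.048, 0.001, 0.0]
contact_force: [-0.1, 1.0, 10.2]
opening: 0.153
finger_force: 40.0
```

```bash
python3 st.py
```

```text
[-0.1276  0.9841 10.2354] [0.4608 0.1388 0.2297] [ 0.5493 -0.152   0.1637] [  5.4922   0.1427 179.9837] -1.5574398064819144 17.7
```

Call:
move_arm:
  motion:
    - [0,0,0,0,0,2,1]
    - [0,0,0,0,0,4,1]
    - [0,0,0,0,0,6,1]
    - [0,0,0,0,0,6,1]

```text
clock: 18.2
tool_pos: [0.5494, -0.1521, 0.1637]
eef_rot: [0.995, -0.1, 0.001, 0.0]
contact_force: [-0.4, 1.6, 9.6]
opening: 0.159
finger_force: 40.0
```

```bash
python3 st.py
```

```text
[-0.4281  1.6087  9.609 ] [0.4333 0.1625 0.1546] [ 0.5494 -0.1521  0.1637] [ 11.498    0.1465 179.9791] -1.6297365944213726 18.2
```

Call:
move_arm:
  motion:
    - [0,0,0,0,0,1,1]
    - [0,0,0,0,0,2,1]
    - [0,0,0,0,0,2,1]

```text
clock: 18.58
tool_pos: [0.5494, -0.1521, 0.1637]
eef_rot: [0.993, -0.117, 0.001, 0.0]
contact_force: [0.5, 1.4, 10.4]
opening: 0.152
finger_force: 40.0
```

```bash
python3 st.py
```

```text
[ 0.5244  1.356  10.4319] [0.4921 0.1024 0.1408] [ 0.5494 -0.1521  0.1637] [ 13.4862   0.1473 179.9791] -1.6536414486172344 18.575
```

Call:
move_arm:
  motion:
    - [0,0,0,0,0,1,1]
    - [0,0,0,0,0,2,1]
    - [0,0,0,0,0,2,1]

```text
clock: 18.95
tool_pos: [0.5494, -0.1522, 0.1638]
eef_rot: [0.991, -0.135, 0.001, 0.0]
contact_force: [-0.5, 1.2, 9.1]
opening: 0.151
finger_force: 40.0
```

```bash
python3 st.py
```

```text
[-0.4765  1.2251  9.0723] [0.4197 0.1591 0.2457] [ 0.5494 -0.1522  0.1638] [ 15.488    0.1484 179.9767] -1.6776177755748896 18.95
```

Call:
move_arm:
  motion:
    - [0,0,0,0,0,1,1]
    - [0,0,0,0,0,1.5,1]
    - [0,0,0,0,0,1.5,1]

```text
clock: 19.32
tool_pos: [0.5494, -0.1522, 0.1637]
eef_rot: [0.989, -0.148, 0.001, 0.0]
contact_force: [-0.1, 0.9, 9.0]
opening: 0.154
finger_force: 40.1
```

```bash
python3 st.py
```

```text
[-0.0672  0.9107  8.9618] [0.4506 0.1149 0.2537] [ 0.5494 -0.1522  0.1637] [ 16.9806   0.1459 179.9772] -1.6955598647916224 19.325
```

Call:
move_arm:
  motion:
    - [0,0,0,0,0,1,1]
    - [0,0,0,0,0,1.5,1]
    - [0,0,0,0,0,1.5,1]

```text
clock: 19.7
tool_pos: [0.5494, -0.1522, 0.1637]
eef_rot: [0.987, -0.161, 0.001, 0.0]
contact_force: [-0.9, 1.0, 9.4]
opening: 0.15
finger_force: 40.1
```

```bash
python3 st.py
```

```text
[-0.9328  1.0066  9.3949] [0.4572 0.1521 0.172 ] [ 0.5494 -0.1522  0.1637] [ 18.4801   0.1447 179.9763] -1.7135048310648948 19.7
```

Call:
move_arm:
  motion:
    - [0,0,0,0,0,0.7,1]
    - [0,0,0,0,0,1.4,1]
    - [0,0,0,0,0,1.4,1]

```text
clock: 20.08
tool_pos: [0.5494, -0.1522, 0.1637]
eef_rot: [0.985, -0.173, 0.001, -0.0]
contact_force: [-0.5, 0.3, 9.0]
opening: 0.153
finger_force: 40.1
```

```bash
python3 st.py
```

```text
[-0.5087  0.2577  9.0435] [0.4395 0.0965 0.2595] [ 0.5494 -0.1522  0.1637] [ 19.8739   0.1456 179.9752] -1.7302298269645298 20.075
```

Call:
move_arm:
  motion:
    - [0,0,0,0,0,0.7,1]
    - [0,0,0,0,0,1.4,1]
    - [0,0,0,0,0,1.4,1]

```text
clock: 20.45
tool_pos: [0.5494, -0.1522, 0.1637]
eef_rot: [0.983, -0.184, 0.001, 0.0]
contact_force: [-1.1, 1.2, 9.0]
opening: 0.154
finger_force: 40.1
```

```bash
python3 st.py
```

```text
[-1.1079  1.1929  8.9526] [0.4432 0.1193 0.357 ] [ 0.5494 -0.1522  0.1637] [ 21.2547   0.1435 179.9699] -1.746809534680713 20.45
```

Call:
move_arm:
  motion:
    - [0,0,0,0,0,0,1]

```text
clock: 20.58
tool_pos: [0.5494, -0.1522, 0.1637]
eef_rot: [0.983, -0.184, 0.001, 0.0]
contact_force: [-0.5, 1.8, 9.1]
opening: 0.154
finger_force: 40.1
```

```bash
python3 st.py; python3 - <<'E'
from h import *
s=dict(np.load("top0.npz")); f=s["frame"].astype(int); P=cloud(s)
m=(f[...,1]-f[...,0]>25)&(P[...,0]>.45)&(P[...,0]<.66)&(P[...,1]<-.07)&(P[...,1]>-.24)
N,L,S,_=cv2.connectedComponentsWithStats(m.astype(np.uint8)); i=1+np.argmax(S[1:,4]); print(S[i])
uv=np.argwhere(L==i)[:,::-1]
w=np.array([ray(s,*q,.012)[:2] for q in uv.astype(float)])
# left edge, bottom edge by line fit
vs=np.unique(uv[:,1]); 
def ang(a):
    l=cv2.fitLine(a.astype(np.float32)*1000,cv2.DIST_HUBER,0,.01,.01).ravel(); return np.degrees(np.arctan2(l[1],l[0]))
le=[(uv[uv[:,1]==v,0].min(),v) for v in vs]; bo=[(u,uv[uv[:,0]==u,1].max()) for u in np.unique(uv[:,0])]
k=np.argmin([a for a,_ in le]); le=le[2:k-1]; kb=np.argmax([b for _,b in bo]); bo=bo[2:kb-1]
for e in(le,bo): print(len(e),e[0],e[-1],ang(np.array([ray(s,float(u),float(v),.012)[:2] for u,v in e])))
print(cv2.minAreaRect((w*1000).astype(np.float32)))
E
```

```text
[-0.4917  1.8108  9.1   ] [0.4498 0.1374 0.335 ] [ 0.5494 -0.1522  0.1637] [ 21.2519   0.1455 179.9723] -1.7467783630804503 20.575
[337 203  36  24 319]
7 (np.int64(340), np.int64(205)) (np.int64(338), np.int64(211)) -17.03059
27 (np.int64(339), np.int64(216)) (np.int64(365), np.int64(225)) 70.592735
((524.1311645507812, -144.4956817626953), (97.76303100585938, 39.97877502441406), 70.57796478271484)
```

The torque rose firmly from about 0.2 to 0.34 N m at −21°. The foot edge puts the stand's yaw at −19.4°, so this is the stop. I'll ease off the twist and pressure, release and retreat.

Call:
move_arm:
  motion:
    - [0,0,-0.5,0,0,-1,1]
    - [0,0,-0.5,0,0,-1,1]
    - [0,0,-0.5,0,0,-1,0.6]
    - [0,0,-0.5,0,0,-1,0.4]
    - [0,0,-0.5,0,0,-1,0.2]

```text
clock: 21.2
tool_pos: [0.5478, -0.1526, 0.1628]
eef_rot: [0.984, -0.177, -0.0, 0.0]
contact_force: [-0.9, 0.1, -0.7]
opening: 0.476
finger_force: 0.0
```

Call:
move_arm:
  motion:
    - [0,0,0,0,0,0,0]
    - [0,0,0,0,0,0,0]
    - [0,0,0,0,0,0,0]
    - [0,0,0,0,0,0,0]

```text
clock: 21.7
tool_pos: [0.5482, -0.1524, 0.1632]
eef_rot: [0.984, -0.177, 0.0, 0.0]
contact_force: [-1.0, 0.3, 0.3]
opening: 0.927
finger_force: 0.0
```

Call:
move_arm:
  motion:
    - [0,0,-20,0,0,0,0]
    - [0,0,-50,0,0,0,0]
    - [0,0,-90,0,0,0,0]
    - [0,0,-130,0,0,0,0]
    - [0,0,-130,0,0,0,0]

```text
clock: 22.32
tool_pos: [0.5501, -0.1529, 0.2964]
eef_rot: [0.984, -0.177, 0.004, 0.0]
contact_force: [-0.2, 1.1, 0.1]
opening: 1.003
finger_force: 0.0
```

Call:
move_arm:
  motion:
    - [-50,0,0,0,0,0,0]
    - [-100,0,0,0,0,0,0]
    - [-150,0,0,0,0,0,0]
    - [-150,0,0,0,0,0,0]

```text
clock: 22.82
tool_pos: [0.4027, -0.099, 0.2923]
eef_rot: [0.984, -0.176, -0.003, 0.0]
contact_force: [1.2, -0.1, 0.9]
opening: 0.998
finger_force: 0.0
```

```bash
python3 st.py; python3 - <<'E'
from h import *
np.set_printoptions(precision=4,suppress=True)
ims=[]
for n,c in(("side",(220,330,260,370)),("top",(160,240,320,400))):
    s=snap(n);P=cloud(s);f=s["frame"].astype(int)
    m=(f[...,0]>100)&(f[...,1]<50)&(f[...,2]<60)&(abs(P[...,0]-.549)<.04)&(abs(P[...,1]+.152)<.04)&(P[...,2]>.15)
    p=P[m]; print(n,len(p),p.min(0),p.max(0)); 
    if n=="side": print(rows(s))
    q=p[p[:,2]>.185]
    if len(q)>4: print(cv2.minAreaRect((q[:,:2]*1000).astype(np.float32)))
    if n=="top":
        uv=np.argwhere(m)[:,::-1].astype(np.float32); w=np.array([ray(s,*map(float,x),.198)[:2] for x in uv])*1000
        print(cv2.minAreaRect(w.astype(np.float32)))
    a,b,d,e=c; ims.append(cv2.resize(s["frame"][a:b,d:e],(390,390),interpolation=cv2.INTER_CUBIC))
cv2.imwrite("pics/end.png",np.hstack(ims)[...,::-1])
E
```

```text
[ 1.2205 -0.0612  0.8554] [ 0.0641 -0.062   0.0184] [ 0.4027 -0.099   0.2923] [  20.3051   -0.3504 -179.9486] -1.7951058391279027 22.825
side 269 [ 0.531  -0.1654  0.1651] [ 0.5673 -0.1449  0.2005]
(np.float64(246.8181818181818), np.float64(254.55405405405406), np.float64(261.43654822335026), np.float64(245.91532258064515))
((549.9406127929688, -154.41195678710938), (13.237959861755371, 35.49233627319336), 75.20883178710938)
top 53 [ 0.5305 -0.1585  0.177 ] [ 0.5599 -0.1425  0.1999]
((546.30224609375, -149.7335968017578), (10.214900970458984, 31.08877944946289), 72.99590301513672)
((546.7672119140625, -147.62725830078125), (14.105240821838379, 31.651613235473633), 70.24544525146484)
```

View pics/end.png

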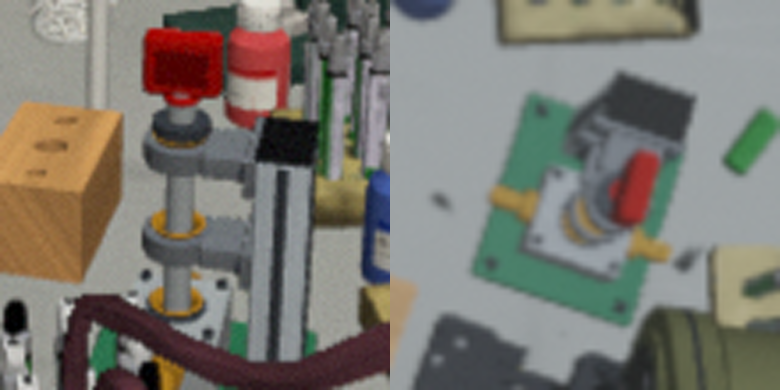

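A thin yellow sliver still shows under the collar, so I'll check its height against the projected geometry, using the in-block spindle (known height) as reference.

```bash
python3 - <<'E'
from h import *
s=snap("side"); b=dict(np.load("side0.npz"))
def pr(p):
    W=s["world_to_cam"]; rv=cv2.Rodrigues(W[:3,:3])[0]
    return cv2.projectPoints(np.array(p,float).reshape(1,3),rv,W[:3,3],s["intrinsics"],np.array(s["dist"]))[0].ravel()
cam=np.linalg.inv(s["world_to_cam"])[:3,3]
for nm,S,ax in(("block",b,(.4985,.0075)),("stand",s,(.5498,-.1507))):
    d=cam[:2]-ax; d/=np.linalg.norm(d); a=np.array(ax)
    for k,z,rr in(("neckbase front",.153,.0),("collar top rim",.153,.0145),("collar bot",.146,.0145),("bot+2mm",.148,.0145)):
        print(nm,k,pr([*(a+d*rr),z]).round(2))
    c=int(round(pr([*a,.15])[0])); v0=int(pr([*a,.17])[1])
    for v in range(v0,v0+22): print(v,S["frame"][v,c-1:c+2].mean(0).round(),end=' ')
    print()
    # wing rows
    f=S["frame"].astype(int); m=(f[...,0]>90)&(f[...,1]<60)&(f[...,2]<60); m[:,:c-14]=0;m[:,c+14:]=0;m[:v0-45]=0;m[v0+8:]=0
    r_=np.where(m.any(1))[0]; print("wing rows",r_.min(),r_.max(),"proj top",pr([*a,.198]),"bot",pr([*a,.166]))
E
```

```text
block neckbase front [273.37 219.69]
block collar top rim [273.4  222.43]
block collar bot [273.43 225.64]
block bot+2mm [273.42 224.72]
211 [86.  5.  3.] 212 [83.  0.  0.] 213 [104.   6.   3.] 214 [104.  12.   9.] 215 [114.   7.   4.] 216 [119.  41.  38.] 217 [111. 110. 110.] 218 [107. 111. 111.] 219 [110. 112. 111.] 220 [107. 107. 107.] 221 [67. 71. 77.] 222 [51. 54. 59.] 223 [40. 42. 46.] 224 [37. 41. 45.] 225 [67. 67. 69.] 226 [104. 107. 106.] 227 [109. 109. 109.] 228 [105. 108. 107.] 229 [109. 113. 109.] 230 [105. 109. 107.] 231 [107. 110. 108.] 232 [106. 108. 109.] 
wing rows 197 216 proj top [273.1699523 198.8828042] bot [273.31524123 213.75821459]
stand neckbase front [310.72 253.22]
stand collar top rim [310.63 257.09]
stand collar bot [310.54 260.79]
stand bot+2mm [310.56 259.74]
244 [101.   6.   6.] 245 [123.  20.  16.] 246 [124.  56.  54.] 247 [143.  85.  82.] 248 [165.  21.  15.] 249 [137.  26.  27.] 250 [113.  90.  87.] 251 [121. 124. 123.] 252 [120. 124. 122.] 253 [122. 124. 122.] 254 [118. 120. 118.] 255 [73. 77. 82.] 256 [54. 59. 68.] 257 [45. 49. 54.] 258 [40. 43. 48.] 259 [51. 51. 51.] 260 [73. 60. 41.] 261 [83. 67. 44.] 262 [104. 108. 112.] 263 [101. 107. 111.] 264 [80. 84. 85.] 265 [82. 85. 86.] 
wing rows 228 251 proj top [311.3019301  229.15767557] bot [310.88519217 246.38020085]
```

The collar's height is within about 1 mm of home, but that is too uncertain. I'll shut the fingers and press gently on the wing's top to seat it and measure the height.

Call:
move_arm:
  motion:
    - [50,0,0,0,0,0,1]
    - [100,0,0,0,0,0,1]
    - [150,0,0,0,0,0,1]
    - [150,0,0,0,0,0,1]
    - [150,0,0,0,0,0,1]
  newtons: 20

```text
clock: 23.6
tool_pos: [0.5479, -0.1524, 0.2924]
eef_rot: [0.984, -0.177, -0.001, -0.0]
contact_force: [-0.0, -0.3, 1.1]
opening: 0.455
finger_force: 0.0
```

Call:
move_arm:
  motion:
    - [0,0,20,0,0,0,1]
    - [0,0,40,0,0,0,1]
    - [0,0,60,0,0,0,1]
    - [0,0,82,0,0,0,1]
    - [0,0,82,0,0,0,1]

```text
clock: 24.22
tool_pos: [0.5463, -0.1517, 0.2102]
eef_rot: [0.984, -0.177, -0.002, -0.0]
contact_force: [-0.8, -0.2, 1.2]
opening: 0.004
finger_force: 0.0
```

Call:
move_arm:
  motion:
    - [0,0,2,0,0,0,1]
    - [0,0,4,0,0,0,1]
    - [0,0,6,0,0,0,1]
    - [0,0,8,0,0,0,1]
    - [0,0,8,0,0,0,1]

```text
clock: 24.85
tool_pos: [0.5481, -0.1524, 0.2031]
eef_rot: [0.984, -0.177, -0.0, 0.0]
contact_force: [0.1, -0.1, -0.2]
opening: 0.007
finger_force: 0.0
```

Call:
move_arm:
  motion:
    - [0,0,1,0,0,0,1]
    - [0,0,2,0,0,0,1]
    - [0,0,3,0,0,0,1]
    - [0,0,3,0,0,0,1]

```text
clock: 25.35
tool_pos: [0.5482, -0.1523, 0.2001]
eef_rot: [0.984, -0.177, -0.0, 0.0]
contact_force: [-0.4, -0.4, 0.4]
opening: 0.004
finger_force: 0.0
```

Call:
move_arm:
  motion:
    - [0,0,0.5,0,0,0,1]
    - [0,0,1,0,0,0,1]
    - [0,0,1,0,0,0,1]

```text
clock: 25.72
tool_pos: [0.5482, -0.1524, 0.1992]
eef_rot: [0.984, -0.177, 0.0, 0.0]
contact_force: [0.1, 0.7, 0.4]
opening: 0.006
finger_force: 0.0
```

Call:
move_arm:
  motion:
    - [0,0,0.5,0,0,0,1]
    - [0,0,1,0,0,0,1]
    - [0,0,1,0,0,0,1]

```text
clock: 26.1
tool_pos: [0.5482, -0.1524, 0.1985]
eef_rot: [0.984, -0.177, 0.0, 0.0]
contact_force: [-0.3, -0.3, 2.8]
opening: 0.003
finger_force: 1.7
```

Call:
move_arm:
  motion:
    - [0,0,0.7,0,0,0,1]
    - [0,0,1.5,0,0,0,1]
    - [0,0,1.5,0,0,0,1]

```text
clock: 26.48
tool_pos: [0.5483, -0.1524, 0.1984]
eef_rot: [0.984, -0.177, 0.001, 0.0]
contact_force: [-3.7, 1.8, 14.7]
opening: 0.004
finger_force: 7.2
```

Call:
move_arm:
  motion:
    - [0,0,0.7,0,0,0,1]
    - [0,0,1.5,0,0,0,1]
    - [0,0,1.5,0,0,0,1]

```text
clock: 26.85
tool_pos: [0.5484, -0.1524, 0.1983]
eef_rot: [0.984, -0.177, 0.001, -0.0]
contact_force: [-7.1, 2.4, 24.8]
opening: 0.006
finger_force: 12.4
```

It holds firm at 198.3 mm (198 mm is home), so the collar is seated. Retreating and handing in.

Call:
move_arm:
  motion:
    - [0,0,-10,0,0,0,1]
    - [0,0,-50,0,0,0,1]
    - [0,0,-100,0,0,0,1]
    - [0,0,-100,0,0,0,1]
    - [0,0,-100,0,0,0,1]

```text
clock: 27.48
tool_pos: [0.5477, -0.1522, 0.2945]
eef_rot: [0.984, -0.177, -0.001, 0.0]
contact_force: [-0.1, 0.3, -0.3]
opening: 0.007
finger_force: 0.0
```

```bash
python3 - <<'E'
from h import *
s=snap("side");P=cloud(s);f=s["frame"].astype(int)
m=(f[...,0]>100)&(f[...,1]<50)&(f[...,2]<60)&(abs(P[...,0]-.549)<.04)&(abs(P[...,1]+.152)<.04)&(P[...,2]>.185)&(P[...,2]<.21)
print(m.sum(),cv2.minAreaRect((P[m][:,:2]*1000).astype(np.float32)),r.get_state()["tool_pos"])
print(finish_job())
E
```

```text
157 ((549.9279174804688, -154.6910400390625), (13.341165542602539, 35.60881042480469), 72.01081085205078) [ 0.54737212 -0.1520959   0.29393103]
the job is handed in; nothing more can be done
None
```

The job is handed in at about 27.5 s with no verdict returned: the spindle is threaded and released, its collar firm on the upper guide (wing top 198.3 mm, home is 198), the valve turned clockwise to a firm torque rise, and the wing about −18° against the stand's −17 to −19°.

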